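# Pack the tin on the metal detector's shuttle

## Task

Pull the shuttle with the round red tin all the way out of the metal detector (its brake may be on or off and nothing shows which: if the shuttle will not come, turn the round black brake knob part of a turn and try again). Twist the tin's steel lid anticlockwise past its click, lift it off and lay it flat, knob up, in the middle of the blue mat, then put every truffle from the white board into the tin in a single layer, and push the shuttle fully home into the detector. Leave the gift box, ribbon spool and bottle where they stand.

Things in the scene. Friction and masses are not known exactly. Their poses are not given: they have to be found in the camera images.
- shuttle_handle (a point): Blue upright grip on the aluminium shuttle, 16 mm (x) by 30 mm (y) by 73 mm tall, top 105 mm above the table; the point is on its centre line, 20 mm below its top. Axes are the detector's: the shuttle is pulled out along -y and pushed home along +y, z up. The tin's centre is 155 mm away in +y; when home the grip stands 85 mm outside the hood.
- shuttle (a joint): How far the shuttle is out, m: 0 fully home (as at the start), 0.21 out against its end stop. It slides stiffly (about 3 N plus drag) and stays where left. With the brake on it gives about 6 mm, then stops dead. The brake holds only near home; once out, the shuttle can also go back if the knob has not been turned meanwhile.
- detector: White metal detector, fixed, turned a little about the vertical. Origin on the table under the tin's centre when home. Its hood is 210 mm wide (x), 160 mm tall, from y = -70 mm (open face, where the shuttle comes out) to y = +110 mm of this frame. With the shuttle out, the tin's centre is 140 mm outside the open face.
- brake_knob_top (a point): Centre of the top of the round black brake knob, 44 mm wide, 34 mm tall, top 72 mm above the table, on a grey housing 60 x 64 mm, 36 mm high. It turns endlessly about the vertical, stiffly (0.1 N m), no marks or stops. Every half turn it holds the shuttle for some 80 degrees and frees it for 100; its start is unknown. Two 45 degree turns the same way always suffice.
- tin_floor (a point): Centre of the floor of the round red tin fixed on the shuttle, 34 mm above the table; axes the detector's. Inner radius 66 mm, outer 70, rim 46 mm above the floor. Brass tabs at its +x and -x sides, at the rim, reach in to 57 mm from the axis and hold the lid; four small ledges 26 to 32 mm above the floor, 25 degrees either side of +x and -x, reach in to 50 mm.
- lid_knob (a point): Middle of the steel lid's brass bar knob: 46 mm long (this frame's x), 16 wide (y), 36 tall; the point is 28 mm above the lid's underside, 14 below the bar's top. Disc 110 mm wide, 6 thick, 0.15 kg, lugs at both ends of x, 126 over them. At the start its x is the tin's x within 0.1 rad, lugs under the tabs. Anticlockwise from above: a spring click at 0.15 rad, liftable from 0.45, stop at 0.8 rad.
- mat_top (a point): Centre of the top of the blue mat for the lid, 150 x 150 mm and 4 mm thick, fixed to the table.
- board: White board on which the truffles lie at the start, 150 mm (x) by 120 mm (y) and 8 mm thick, fixed; origin at the centre of its underside.
- truffle1_mid (a point): Centre of a truffle, a dark brown block with pale specks, 24 x 24 mm and 22 mm tall, 20 g (three or four are present; None if absent); axes along its sides, z up as it lies at the start.
- truffle2_mid (a point): Centre of a truffle, a dark brown block with pale specks, 24 x 24 mm and 22 mm tall, 20 g (three or four are present; None if absent); axes along its sides, z up as it lies at the start.
- truffle3_mid (a point): Centre of a truffle, a dark brown block with pale specks, 24 x 24 mm and 22 mm tall, 20 g (three or four are present; None if absent); axes along its sides, z up as it lies at the start.
- truffle4_mid (a point): Centre of a truffle, a dark brown block with pale specks, 24 x 24 mm and 22 mm tall, 20 g (three or four are present; None if absent); axes along its sides, z up as it lies at the start.
- gift_box: Bystander: filled open red gift box 140 x 200 mm, 45 mm high, its black flap 120 mm high on its far side (x); origin at the centre of its underside.
- ribbon_spool: Bystander: red ribbon spool 68 mm in diameter and 34 mm tall; origin at the centre of its underside.
- sanitiser: Bystander: clear bottle 60 mm in diameter and 150 mm tall; origin at the centre of its underside.
There are look-alikes about, which are no part of the job. Of the things that look like the part that bears lid_knob, the larger one is meant.

How it is judged:
On the way, in this order (a step that is already met when the one before it is completed fails the run):
1. the shuttle is fully out (200 mm or more) (value of joint shuttle above 0.2 m), for 0.2 s.
2. the lid lies flat on the blue mat, knob up, let go (horizontal distance between lid_knob and mat_top below 0.06 m and z of lid_knob in the frame of mat_top below 0.036 m and angle between lid_knob's own z axis and vertical below 0.12 rad and contact force between the fingers and lid below 0.1 N), for 0.2 s.
3. every truffle lies in the tin in one layer, the shuttle still outside the hood (horizontal distance between each of truffle1_mid, truffle2_mid, truffle3_mid, truffle4_mid and tin_floor below 0.062 m and z of truffle1_mid in the frame of tin_floor between 0.004 and 0.02 m and z of truffle2_mid in the frame of tin_floor between 0.004 and 0.02 m and z of truffle3_mid in the frame of tin_floor between 0.004 and 0.02 m and z of truffle4_mid in the frame of tin_floor between 0.004 and 0.02 m and value of joint shuttle above 0.16 m), for 0.2 s.
At the end, for the whole second after the job is handed in: The shuttle is within 10 mm of fully home, every truffle lies on the tin's floor (centre within 62 mm of the tin's axis, no more than 20 mm above the floor), and the lid lies flat and knob up on the blue mat, its centre within 60 mm of the mat's (value of joint shuttle below 0.01 m and horizontal distance between each of truffle1_mid, truffle2_mid, truffle3_mid, truffle4_mid and tin_floor below 0.062 m and z of truffle1_mid in the frame of tin_floor between 0.004 and 0.02 m and z of truffle2_mid in the frame of tin_floor between 0.004 and 0.02 m and z of truffle3_mid in the frame of tin_floor between 0.004 and 0.02 m and z of truffle4_mid in the frame of tin_floor between 0.004 and 0.02 m and horizontal distance between lid_knob and mat_top below 0.06 m and z of lid_knob in the frame of mat_top below 0.036 m and angle between lid_knob's own z axis and vertical below 0.12 rad); the robot touches nothing.
It fails at once if the gift box is pushed more than 30 mm (distance of gift_box from where it was at the start of the episode above 0.03 m).
It fails at once if the ribbon spool is pushed more than 30 mm (distance of ribbon_spool from where it was at the start of the episode above 0.03 m).
It fails at once if the sanitiser is pushed more than 30 mm (distance of sanitiser from where it was at the start of the episode above 0.03 m).
Of truffle1, truffle2, truffle3, truffle4 only 3 to 4 are there at a start; the rules pass over those that are not, and their reading is None.
At some moment in a run one of truffle1, truffle2, truffle3, truffle4 may be knocked a few centimetres aside while the robot is not near it.
Once in a run the grip may slacken for a moment while it holds something.
It also fails if it takes over 210 s, if anything falls off the work surface, if the arm or the gripper's body presses on something with over 40 N, if the wrist force passes 120 N, or if a joint passes its speed limit or range.

## Robot

A 7-joint arm with a two-finger parallel gripper is mounted at the origin on the work surface. World frame = base frame: x ahead of the robot, y to its left, z up, the work surface at z = 0. Lengths are in m, angles in rad, forces in N, time in s.
With the tool pointing down it reaches from about 0.425 to 0.95 m from the base axis. Payload 4.7 kg.
Tool frame: the origin (TCP) lies midway between the tips of the shut fingers; the grasp point (between the pads) lies 19 mm behind it (pinch_z is the distance from the TCP to the grasp point, in m); z points along the fingers, y is the line along which they close (so a half turn about z gives the same grasp; the last joint's range is limited). The gripper opens to 85 mm and grips with 20 to 120 N. Pads are 22 mm wide; open, the fingers measure 114 mm over their backs; the gripper's body (76 mm by 85 mm) begins 54 mm behind the grasp point. The pads swing forward as they close: fully open they stand 13 mm farther back than shut.
Start: joints at [-1.225, 0.469, -0.049, 1.532, 0.024, 1.141, -0.082], TCP at [0.247, 0.628, 0.231] pointing down, gripper open.
Joint ranges: [-2.59, 2.59], [-0.33, 1.99], [-1.39, 1.29], [0.1, 2.45], [-1.04, 4.18], [0.21, 1.99], [-2.66, 2.66]. Speed limits (rad/s): [2.57, 2.57, 3.14, 3.14, 3.14, 3.14, 3.14].

## Interface

Orientations are given as a unit quaternion [w, x, y, z].
In Python, from workcell import observe, get_image, calibration, hand_in, pinch_z gives the robot as it stands. The module is installed in compiled form; this text tells all that it offers.
- The arm moves only by the tool jog_arm, never from a script. Its argument "deltas" is one flat list of numbers, 7 for each row, row after row: the shift along the tool's x, y, z scaled (see below), then the turn, a rotation vector about the tool's x, y, z scaled (see below), then the finger opening in mm, from 0 to 85.4. In form: [tx, ty, tz, wx, wy, wz, fingers, tx, ty, tz, wx, wy, wz, fingers, ...]. A call has 1 to 10 rows; each row is the pose to reach, as a shift and turn from the pose commanded when the call began, along the tool's axes at that moment, turning the shorter way round; what a row does not reach only later rows make up. The controller multiplies each number of a shift by 50 cm and each number of a turn by 180 degrees. A row lasts 1/10 s, in which the tool goes at most 50 mm and 8.59 degrees, less where a joint would pass 70% of its speed; a pose out of reach is approached as far as the arm can. A call with a number of a shift or a turn outside -1 to 1 is refused whole. A call with a gripper value outside its range is refused whole. The fingers move at their own pace and stop on an object; the grip force is fixed at half the most. Time passes only in rows, so rows that repeat a pose let the fingers close. It gives the time, the measured TCP pose, the force, the opening and the grip force at its end, in the units of the state.
- observe(): the state, without advancing time (a new reading comes with each control period).
- get_image(name): name is "scene" or "top" or "wrist"; returns the picture (384x512x3 uint8, blue, green, red); there is no depth.
- calibration(name): a dict with "vertical_fov" (degrees; the focal length in pixels is half the picture's height over the tangent of half this angle, whatever the lens; pixels are square), "cx", "cy" (the principal point, pixels), "world_to_cam" (4x4, takes a point from world to camera coordinates); the wrist camera has in their place "tool_from_camera" (4x4, takes a point from camera to tool coordinates, whose origin is the TCP and whose axes are the flange's). Camera axes: x right, y down, z forward; pixel columns grow to the right and rows downward; lengths in m; the calibration is good to about 2 mm. A picture is of the moment at which its call begins: read the wrist's pose just before it. calibration takes no time and is no camera call.
- hand_in(): hands the job in; it is judged then, once.
The state is a dict: "time_s": time; "joint_positions": joint angles; "joint_velocities": joint speeds; "joint_torque": joint torques, N m; "position": TCP position; "ee_rot": TCP orientation; "wrist_force": force on the tool from outside, world axes, zero at the start; "wrist_torque": the same for the moment, N m; "finger_gap": opening from 0.0 (shut) to 1.0 (fully open); "grip_force": force on a finger pad.
Only numpy, scipy, OpenCV 4.12 (cv2) and the standard library are available. Lean on these libraries where they do the work, as an engineer would, in place of code of your own. Each camera call takes 0.05 s, during which the arm holds its last target. There are 200 camera calls.

## Working session

There is one attempt and no reset: what is moved stays moved. The work goes in short steps, Python scripts to look and compute and a tool call to move; the robot and the scene stay as the last step left them, time stands still between calls to the robot, and variables do not carry over. Pictures are saved under pics/ and viewed, at most 14 in all, crops included, and the job is handed in when it is done.

Besides the shell and the picture viewer there is one more tool, called after "Call:" in YAML: its name, and indented under it one key for each argument. jog_arm: Moves the arm, as the interface text tells. Its arguments: {"type":"object","properties":{"deltas":{"type":"array","items":{"type":"number"}}},"required":["deltas"]}

```bash
mkdir -p pics
python3 - <<'E'
from workcell import *
import cv2,numpy as np
np.set_printoptions(precision=4,suppress=True)
for n in ("scene","top"):
    cv2.imwrite(f"pics/{n}0.png",get_image(n)); c=calibration(n); print(n,c)
print(calibration("wrist")); print(observe(),pinch_z)
a=cv2.imread("pics/top0.png");cv2.imwrite("pics/top0b.png",cv2.resize(a,(800,600),interpolation=cv2.INTER_CUBIC))
E
```

```text
scene {'vertical_fov': 51.09924941882597, 'cx': 263.36400405756547, 'cy': 191.57058268228064, 'world_to_cam': array([[ 0.9966,  0.0827,  0.0047, -0.5344],
       [ 0.068 , -0.7838, -0.6172,  0.0279],
       [-0.0473,  0.6154, -0.7868,  1.3043],
       [ 0.    ,  0.    ,  0.    ,  1.    ]])}
top {'vertical_fov': 43.93098111192689, 'cx': 260.59675389701124, 'cy': 192.9075822340114, 'world_to_cam': array([[ 0.0159, -0.9998,  0.0156,  0.0069],
       [-0.9858, -0.0182, -0.167 ,  0.5513],
       [ 0.1672, -0.0127, -0.9858,  1.2451],
       [ 0.    ,  0.    ,  0.    ,  1.    ]])}
{'vertical_fov': 68.5587839896436, 'cx': 257.21071102538536, 'cy': 197.61127772341118, 'tool_from_camera': array([[-0.0001, -0.9594, -0.282 ,  0.0711],
       [ 1.    , -0.0003,  0.0008, -0.0004],
       [-0.0008, -0.282 ,  0.9594, -0.1422],
       [ 0.    ,  0.    ,  0.    ,  1.    ]])}
{'time_s': 0.1, 'joint_positions': array([-1.2249,  0.4694, -0.0486,  1.5336,  0.0241,  1.141 , -0.0823]), 'joint_velocities': array([ 0.0001, -0.0015, -0.0004, -0.0032,  0.001 ,  0.0004, -0.0014]), 'joint_torque': array([  0.0014, -51.1516,  -0.0468, -23.8392,   0.0107,   0.0044,
        -0.    ]), 'position': array([0.2469, 0.6277, 0.2304]), 'ee_rot': array([-0.0001,  0.1863,  0.9825, -0.0009]), 'wrist_force': array([-0.2051, -1.1034, -0.2686]), 'wrist_torque': array([-0.0148,  0.0326,  0.0154]), 'grip_force': 0.0, 'finger_gap': 1.0011603828348343} 0.0187
```

View pics/top0b.png

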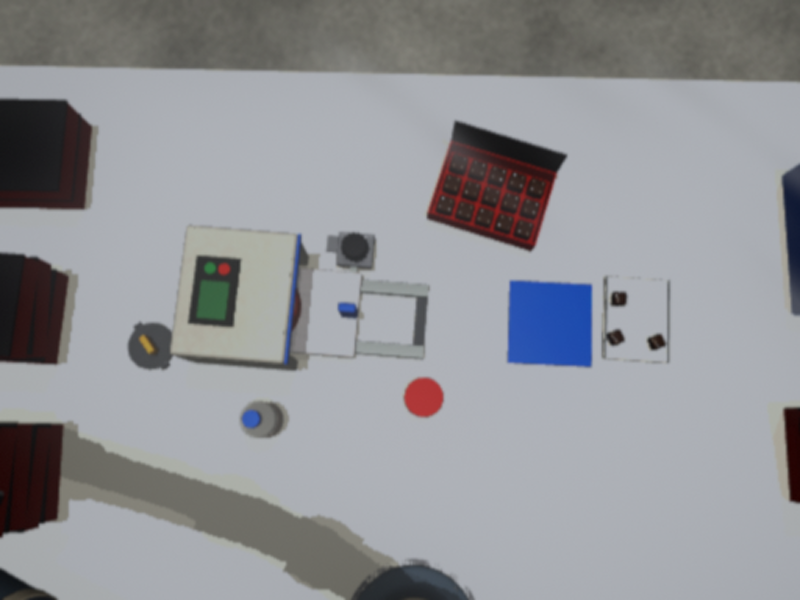

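View pics/scene0.png

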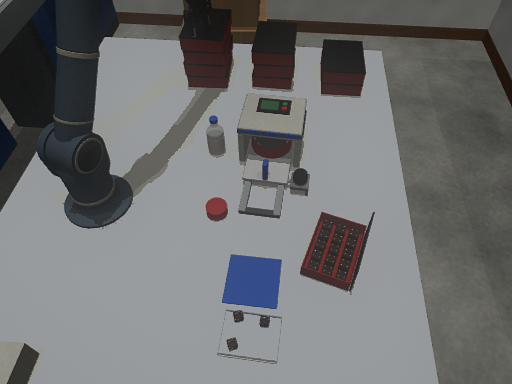

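```bash
cat > h.py <<'E'
from workcell import *
import cv2,numpy as np
from scipy.spatial.transform import Rotation as R
np.set_printoptions(precision=4,suppress=True)
def pose():
    o=observe(); return np.array(o["position"]),R.from_quat(np.roll(o["ee_rot"],-1))
def cam(name):
    """(camera-to-world 4x4, K)"""
    c=calibration(name); f=192/np.tan(np.radians(c["vertical_fov"])/2)
    K=np.array([[f,0,c["cx"]],[0,f,c["cy"]],[0,0,1]])
    if name!="wrist": return np.linalg.inv(c["world_to_cam"]),K
    p,r=pose(); T=np.eye(4); T[:3,:3]=r.as_matrix(); T[:3,3]=p
    return T@c["tool_from_camera"],K
def shot(name,file):
    M,K=cam(name); im=get_image(name); cv2.imwrite(f"pics/{file}.png",im); np.savez(f"pics/{file}.npz",M=M,K=K); return im,M,K
def ray(px,z,M,K):
    px=np.atleast_2d(px).astype(float)
    d=np.c_[px,np.ones(len(px))]@np.linalg.inv(K).T@M[:3,:3].T; o=M[:3,3]
    return o+d*((z-o[2])/d[:,2])[:,None]
def tri(p1,c1,p2,c2):
    P=[c[1]@np.linalg.inv(c[0])[:3] for c in(c1,c2)]
    X=cv2.triangulatePoints(P[0],P[1],np.float64(p1).reshape(2,1),np.float64(p2).reshape(2,1)); return (X[:3]/X[3]).ravel()
def blobs(m,amin):
    n,l,s,c=cv2.connectedComponentsWithStats(m.astype(np.uint8)); return [(c[i],s[i],l==i) for i in range(1,n) if s[i][4]>=amin]
def go(xyz,psi):
    """deltas to put the TCP at xyz, pointing down, tool x at heading psi (deg)"""
    p,r=pose(); t=R.from_euler('z',psi,degrees=True)*R.from_euler('x',np.pi)
    print("d",r.inv().apply(np.array(xyz)-p)/.5,(r.inv()*t).as_rotvec()/np.pi)
E
python3 - <<'E'
from h import *
for n in("top","scene"):
    im=cv2.imread(f"pics/{n}0.png"); M,K=cam(n); print(n,M[:3,3])
    h=cv2.cvtColor(im,cv2.COLOR_BGR2HSV)
    blue=(abs(h[...,0].astype(int)-115)<14)&(h[...,1]>130)&(h[...,2]>60)
    red=((h[...,0]<8)|(h[...,0]>172))&(h[...,1]>140)&(h[...,2]>60)
    dark=(im.max(2)<75)
    for nm,m,a in(("blue",blue,8),("red",red,60),("dark",dark,12)):
        for c,s,l in blobs(m,a):
            if s[4]<9000: print(nm,c,s, ray(c,0.004,M,K)[0][:2],ray(c,.1,M,K)[0][:2])
E
```

```text
top [0.3352 0.0328 1.3194]
blue [186.7805 192.1301] [182 151  10  81 123] [0.5567 0.2223] [0.5405 0.2085]
blue [351.6391 206.6295] [ 325  180   54   54 2718] [ 0.5241 -0.2395] [ 0.5103 -0.2196]
blue [221.5472 196.8113] [217 194  11   6  53] [0.5452 0.1248] [0.5299 0.1181]
blue [160.2935 267.587 ] [155 263  11  10  92] [0.3471 0.2855] [0.3463 0.2671]
red [318.3201 129.0965] [ 275   97   80   61 1109] [ 0.7473 -0.1471] [ 0.7172 -0.1339]
red [270.8222 253.8868] [259 243  24  23 433] [ 0.3891 -0.0149] [ 0.3852 -0.0114]
dark [26.8827 98.5739] [   0   64   58   69 3734] [0.8211 0.6926] [0.7856 0.6445]
dark [325.4767 102.049 ] [ 290   78   72   49 1674] [ 0.8293 -0.1683] [ 0.7932 -0.1536]
dark [292.7162 106.6622] [288 101  10  11  74] [ 0.8132 -0.0731] [ 0.7783 -0.0654]
dark [288.7257 118.4602] [283 112  12  13 113] [ 0.7774 -0.0618] [ 0.7451 -0.0549]
dark [507.2749 145.0108] [502 113  10  73 553] [ 0.7111 -0.6912] [ 0.6837 -0.6384]
dark [301.1308 122.3271] [296 116  11  13 107] [ 0.7665 -0.0976] [ 0.735  -0.0881]
dark [313.5278 126.2315] [308 121  12  12 108] [ 0.7556 -0.1333] [ 0.7249 -0.
[... 3245 characters left out ...]
[0.6496 0.0976] [0.6443 0.0208]
dark [258.9593 212.3575] [239 207  41  11 221] [ 0.5227 -0.0063] [ 0.5291 -0.0736]
dark [217.1628 214.8372] [208 210  19   9  43] [ 0.3923 -0.0271] [ 0.4108 -0.0925]
dark [334.0906 245.3522] [ 303  213   62   68 1965] [ 0.757  -0.1069] [ 0.7419 -0.1649]
dark [339.0674 268.2434] [300 212  74  80 608] [ 0.7693 -0.1817] [ 0.753  -0.2328]
dark [237.8851 315.9195] [233 311  11  11  87] [ 0.497  -0.3452] [ 0.5058 -0.3813]
dark [264.1209 321.0659] [260 315  10  12  91] [ 0.5675 -0.3531] [ 0.5698 -0.3885]
dark [231.9231 343.8462] [227 338  11  13  91] [ 0.4908 -0.4186] [ 0.5002 -0.4479]
dark [ 23.268  365.8026] [  7 344  32  40 694] [-0.0122 -0.514 ] [ 0.0435 -0.5346]
```

Run:
```python
from h import *
im=cv2.imread("pics/top0.png"); M,K=cam("top"); h=cv2.cvtColor(im,cv2.COLOR_BGR2HSV)
blue=(abs(h[...,0].astype(int)-115)<14)&(h[...,1]>130)&(h[...,2]>60)
for c,s,l in blobs(blue,60):
    q=np.argwhere(l)[:,::-1]
    if s[3]>70: 
        P=ray(q,.155,M,K)[:,:2]; vx,vy,x,y=cv2.fitLine(np.float32(P),2,0,.01,.01).ravel(); print("hood dir",vx,vy,"yaw",np.degrees(np.arctan2(vy,vx)),x,y)
    if s[4]>2000:
        P=ray(q,.004,M,K)[:,:2]; print("mat",P.mean(0),cv2.minAreaRect(np.float32(P*1000)))
s_=cam("scene"); 
print("grip",tri((221.5,196.8),(M,K),(265,162.4),s_))
print("knob", ray((226.7,158.1),.068,M,K))
go([.531,.118,.25],100)
```

```text
hood dir 0.9979524 -0.06396101 yaw -3.667199 0.5317356 0.2005357
mat [ 0.5243 -0.2395] ((524.7103271484375, -239.74099731445312), (146.98956298828125, 146.8844451904297), 88.10700988769531)
grip [0.5302 0.1182 0.1026]
knob [[0.6409 0.1096 0.068 ]]
d [-0.9019 -0.7407 -0.0379] [-0.0005  0.0003  0.3252]
```

Call:
jog_arm:
  deltas: [-0.9,-0.74,-0.04,0,0,0.4,85,-0.9,-0.74,-0.04,0,0,0.4,85,-0.9,-0.74,-0.04,0,0,0.4,85,-0.9,-0.74,-0.04,0,0,0.4,85,-0.9,-0.74,-0.04,0,0,0.4,85,-0.9,-0.74,-0.04,0,0,0.4,85,-0.9,-0.74,-0.04,0,0,0.4,85,-0.9,-0.74,-0.04,0,0,0.4,85,-0.9,-0.74,-0.04,0,0,0.4,85,-0.9,-0.74,-0.04,0,0,0.4,85]

```text
time_s: 1.1
position: [0.4904, 0.1896, 0.2484]
ee_rot: [-0.0, 0.728, 0.685, -0.0]
wrist_force: [1.2, 1.0, 0.7]
finger_gap: 0.994
grip_force: 0.0
```

Run:
```python
from h import *
print(*[observe()[k] for k in("time_s","position","joint_positions")]); go([.52,.07,.30],86.3)
```

```text
1.1 [0.4904 0.1896 0.2484] [-0.7715  0.2112  0.3805  1.8823 -0.0894  1.0647 -0.4164]
d [-0.2352  0.0737 -0.1032] [-0.0001 -0.0001  0.001 ]
```

Call:
jog_arm:
  deltas: [-0.235,0.074,-0.103,0,0,0,85,-0.235,0.074,-0.103,0,0,0,85,-0.235,0.074,-0.103,0,0,0,85,-0.235,0.074,-0.103,0,0,0,85,-0.235,0.074,-0.103,0,0,0,85,-0.235,0.074,-0.103,0,0,0,85]

```text
time_s: 1.7
position: [0.5192, 0.0735, 0.2991]
ee_rot: [-0.001, 0.727, 0.686, -0.001]
wrist_force: [0.3, 0.1, 0.0]
finger_gap: 0.991
grip_force: 0.0
```

Run:
```python
from h import *
im,M,K=shot("wrist","w1")
h=cv2.cvtColor(im,cv2.COLOR_BGR2HSV)
blue=(abs(h[...,0].astype(int)-115)<14)&(h[...,1]>130)&(h[...,2]>40)
dark=im.max(2)<60
for c,s,l in blobs(blue,40)+blobs(dark,400): print(c,s,ray(c,.105,M,K)[0],ray(c,.072,M,K)[0])
```

```text
[60.4032  6.0507] [ 40   0  37  16 434] [0.326  0.2649 0.105 ] [0.3067 0.2768 0.072 ]
[267.3473  50.8224] [ 154   47  228    9 1768] [0.5384 0.2104 0.105 ] [0.5399 0.2169 0.072 ]
[265.0775 136.5986] [259 124  13  26 284] [0.5314 0.1199 0.105 ] [0.5322 0.1176 0.072 ]
[269.7041 312.0491] [ 229  293   82   42 3015] [ 0.5256 -0.1227  0.105 ] [ 0.5258 -0.1489  0.072 ]
[254.9387  57.8443] [ 157   52  221   19 1060] [0.5246 0.2043 0.105 ] [0.5247 0.2102 0.072 ]
[349.9368 134.9875] [ 329  117   42   37 1124] [0.6304 0.116  0.105 ] [0.6409 0.1132 0.072 ]
[  6.648  235.5989] [  0 196  18  75 875] [0.1911 0.0141 0.105 ] [0.1585 0.0013 0.072 ]
[260.9529 210.8961] [236 205  55  13 616] [0.5215 0.0285 0.105 ] [0.5214 0.0172 0.072 ]
[287.5162 326.2429] [    0   221   512   163 45380] [ 0.55   -0.1482  0.105 ] [ 0.5526 -0.1769  0.072 ]
```

View pics/w1.png

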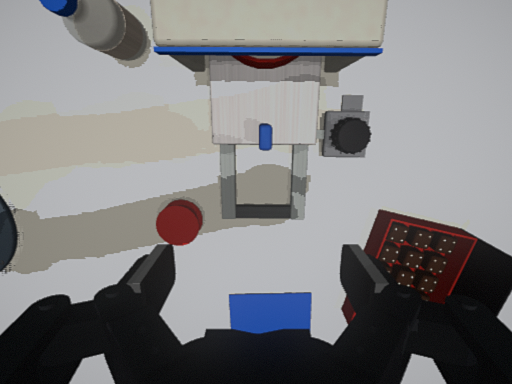

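Call:
jog_arm:
  deltas: [0.092,0.018,0.1,0,0,0,85,0.092,0.018,0.2,0,0,0,85,0.092,0.018,0.3,0,0,0,70,0.092,0.018,0.4,0,0,0,50,0.092,0.018,0.458,0,0,0,50,0.092,0.018,0.458,0,0,0,0,0.092,0.018,0.458,0,0,0,0,0.092,0.018,0.458,0,0,0,0,0.092,0.018,0.458,0,0,0,0,0.092,0.018,0.458,0,0,0,0]

```text
time_s: 2.75
position: [0.5308, 0.1183, 0.0719]
ee_rot: [-0.001, 0.728, 0.686, 0.0]
wrist_force: [-4.9, 2.6, -4.3]
finger_gap: 0.177
grip_force: 60.5
```

Run:
```python
from h import *
print(*[observe()[k] for k in("time_s","position","wrist_force","finger_gap","grip_force")]); go([.531,.119,.07],86.3)
```

```text
2.75 [0.5308 0.1183 0.0719] [-4.9247  2.5785 -4.3013] 0.17654165688922557 60.54289519786835
d [0.0015 0.0003 0.0037] [-0.0003 -0.0005  0.0014]
```

Call:
jog_arm:
  deltas: [-0.01,0,0,0,0,0,0,-0.02,0,0,0,0,0,0,-0.03,0,0,0,0,0,0,-0.03,0,0,0,0,0,0]

```text
time_s: 3.15
position: [0.5305, 0.1114, 0.0719]
ee_rot: [-0.004, 0.727, 0.687, 0.004]
wrist_force: [-3.3, 19.6, -7.8]
finger_gap: 0.176
grip_force: 60.1
```

Call:
jog_arm:
  deltas: [0.02,0,0,0,0,0,0,0.02,0,0,0,0,0,50,0.02,0,0,0,0,0,50,0.02,0,0,0,0,0,50,0.02,0,-0.1,0,0,0,50,0.02,0,-0.22,0,0,0,50,0.02,0,-0.22,0,0,0,80,0.02,0,-0.22,0,0,0,80]

```text
time_s: 3.95
position: [0.5335, 0.1121, 0.1838]
ee_rot: [0.001, 0.729, 0.685, 0.003]
wrist_force: [0.2, 0.1, 0.3]
finger_gap: 0.899
grip_force: 0.0
```

Run:
```python
from h import *
go([.641,.113,.042],86.3)
```

```text
d [0.0143 0.2128 0.2849] [ 0.002  -0.0009  0.0009]
```

Call:
jog_arm:
  deltas: [0.014,0.1,0,0,0,0,80,0.014,0.213,0,0,0,0,80,0.014,0.213,0.05,0,0,0,80,0.014,0.213,0.13,0,0,0,80,0.014,0.213,0.21,0,0,0,80,0.014,0.213,0.285,0,0,0,80,0.014,0.213,0.285,0,0,0,30,0.014,0.213,0.285,0,0,0,30,0.014,0.213,0.285,0,0,0,30,0.014,0.213,0.285,0,0,0,30]

```text
time_s: 4.95
position: [0.645, 0.1114, 0.0401]
ee_rot: [0.006, 0.729, 0.685, 0.005]
wrist_force: [17.4, -1.1, -17.3]
finger_gap: 0.494
grip_force: 63.6
```

Call:
jog_arm:
  deltas: [0,0,0,0,0,-0.03,20,0,0,0,0,0,-0.07,20,0,0,0,0,0,-0.11,20,0,0,0,0,0,-0.15,20,0,0,0,0,0,-0.19,20,0,0,0,0,0,-0.23,20,0,0,0,0,0,-0.25,20,0,0,0,0,0,-0.25,20,0,0,0,0,0,-0.25,20]

```text
time_s: 5.85
position: [0.6454, 0.1114, 0.0401]
ee_rot: [0.007, 0.411, 0.912, 0.003]
wrist_force: [17.6, 0.2, -18.1]
finger_gap: 0.497
grip_force: 63.6
```

Call:
jog_arm:
  deltas: [0,0,0,0,0,0,80,0,0,0,0,0,0,80,0,0,0,0,0,0,80,0,0,-0.1,0,0,0,80,0,0,-0.2,0,0,0,80,0,0,-0.28,0,0,0.05,80,0,0,-0.28,0,0,0.1,80,0,0,-0.28,0,0,0.15,80,0,0,-0.28,0,0,0.2,80,0,0,-0.28,0,0,0.25,80]

```text
time_s: 6.85
position: [0.6377, 0.113, 0.1795]
ee_rot: [-0.0, 0.718, 0.696, 0.0]
wrist_force: [0.6, 0.7, -0.2]
finger_gap: 0.94
grip_force: 0.0
```

Run:
```python
from h import *
go([.531,.118,.07],86.3)
```

```text
d [ 0.0031 -0.2138  0.2189] [ 0.0002 -0.0003  0.0106]
```

Call:
jog_arm:
  deltas: [0.003,-0.1,0,0,0,0.01,60,0.003,-0.214,0,0,0,0.01,50,0.003,-0.214,0.03,0,0,0.01,50,0.003,-0.214,0.12,0,0,0.01,50,0.003,-0.214,0.219,0,0,0.01,50,0.003,-0.214,0.219,0,0,0.01,0,0.003,-0.214,0.219,0,0,0.01,0,0.003,-0.214,0.219,0,0,0.01,0,0.003,-0.214,0.219,0,0,0.01,0]

```text
time_s: 7.75
position: [0.5307, 0.1171, 0.0705]
ee_rot: [-0.0, 0.727, 0.686, 0.0]
wrist_force: [-5.0, 0.8, -0.1]
finger_gap: 0.182
grip_force: 60.3
```

Call:
jog_arm:
  deltas: [-0.01,0,0,0,0,0,0,-0.02,0,0,0,0,0,0,-0.03,0,0,0,0,0,0,-0.04,0,0,0,0,0,0]

```text
time_s: 8.15
position: [0.5296, 0.0989, 0.0705]
ee_rot: [-0.001, 0.727, 0.687, 0.001]
wrist_force: [-5.1, 4.1, 0.6]
finger_gap: 0.175
grip_force: 60.7
```

Call:
jog_arm:
  deltas: [-0.04,0,0,0,0,0,0,-0.08,0,0,0,0,0,0,-0.12,0,0,0,0,0,0,-0.16,0,0,0,0,0,0,-0.2,0,0,0,0,0,0,-0.24,0,0,0,0,0,0,-0.28,0,0,0,0,0,0,-0.32,0,0,0,0,0,0,-0.36,0,0,0,0,0,0,-0.38,0,0,0,0,0,0]

```text
time_s: 9.15
position: [0.5175, -0.089, 0.0703]
ee_rot: [-0.004, 0.728, 0.686, 0.002]
wrist_force: [-8.2, 26.3, 9.0]
finger_gap: 0.18
grip_force: 61.6
```

Call:
jog_arm:
  deltas: [-0.005,0,0,0,0,0,0,-0.01,0,0,0,0,0,0,-0.01,0,0,0,0,0,0,-0.01,0,0,0,0,0,0]

```text
time_s: 9.55
position: [0.5175, -0.0888, 0.0704]
ee_rot: [-0.006, 0.726, 0.688, 0.003]
wrist_force: [-9.2, 20.2, 9.6]
finger_gap: 0.178
grip_force: 62.1
```

Call:
jog_arm:
  deltas: [0.015,0,0,0,0,0,50,0.015,0,0,0,0,0,50,0.015,0,0,0,0,0,50,0.015,0,-0.1,0,0,0,50,0.015,0,-0.2,0,0,0,80,0.1,0,-0.3,0,0,0,80,0.19,0,-0.4,0,0,0,80,0.19,0,-0.4,0,0,0,80,0.19,0,-0.4,0,0,0,80]

```text
time_s: 10.45
position: [0.5275, 0.0001, 0.2734]
ee_rot: [0.002, 0.725, 0.689, 0.004]
wrist_force: [1.1, -0.5, -0.2]
finger_gap: 0.938
grip_force: 0.0
```

Run:
```python
from h import *
print(pose()[0])
im,M,K=shot("wrist","w2")
```

```text
[0.5275 0.0001 0.2734]
```

View pics/w2.png

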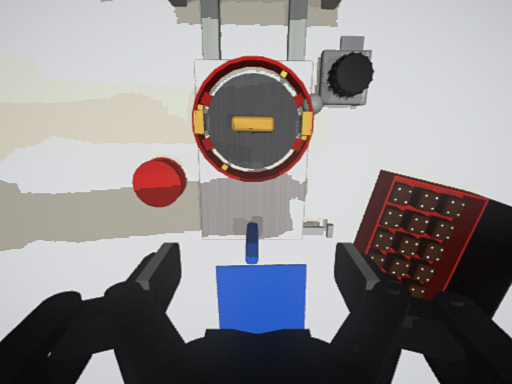

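Run:
```python
from h import *
im=cv2.imread("pics/w2.png"); d=np.load("pics/w2.npz"); M,K=d["M"],d["K"]
h=cv2.cvtColor(im,cv2.COLOR_BGR2HSV)
y=(abs(h[...,0].astype(int)-19)<9)&(h[...,1]>120)&(h[...,2]>110)
for c,s,l in blobs(y,30):
    P=ray(np.argwhere(l)[:,::-1],.106 if s[2]>30 else .08,M,K)[:,:2]
    print(c,s,P.mean(0),cv2.minAreaRect(np.float32(P*1000)))
r=((h[...,0]<8)|(h[...,0]>172))&(h[...,1]>120)
for c,s,l in blobs(r,800):
    q=cv2.findContours(l.astype(np.uint8),0,1)[0][0][:,0]; P=np.float32(ray(q,.08,M,K)[:,:2]*1000); print(s,cv2.minEnclosingCircle(P),cv2.fitEllipse(P))
```

```text
[198.3808 119.5516] [193 104  11  30 281] [0.4661 0.0702] ((465.7245788574219, 71.17910766601562), (32.344642639160156, 11.44990348815918), 83.97470092773438)
[306.1524 124.4758] [301 111  12  30 269] [0.5897 0.0582] ((589.8933715820312, 56.924346923828125), (32.590660095214844, 11.800742149353027), 86.37982177734375)
[252.1664 123.2213] [232 116  42  15 601] [0.5276 0.0635] ((527.9589233398438, 63.70417404174805), (14.399201393127441, 43.8131103515625), 86.99047088623047)
[224.1143 166.9429] [221 164   7   7  35] [0.4909 0.014 ] ((490.73382568359375, 13.927967071533203), (6.94790506362915, 6.72098445892334), 41.43587875366211)
[ 192   56  122   67 1608] ((528.0386352539062, 69.82564544677734), 69.590576171875) ((526.3829345703125, 58.00131607055664), (134.79171752929688, 144.1112518310547), 164.5072784423828)
[ 194  134  117   48 1337] ((526.6988525390625, 49.695556640625), 67.63430786132812) ((527.1361694335938, 48.63226318359375), (100.19679260253906, 121.63017272949219), 87.45836639404297)
[ 133  158   53   49 2011] ((409.9581604003906, -0.09802302718162537), 32.87789535522461) ((409.97998046875, -0.6835958957672119), (56.91941452026367, 65.83780670166016), 120.29351806640625)
[ 354  175  135  126 4001] ((735.61181640625, -96.18921661376953), 97.21166229248047) ((739.191650390625, -85.4830551147461), (143.62686157226562, 160.85267639160156), 17.655794143676758)
```

Run:
```python
from h import *
go([.5277,.064,.2],-3);go([.5277,.064,.078],-3)
```

```text
d [ 0.1323 -0.0044  0.1423] [ 0.0011 -0.0016  0.4993]
d [ 0.132  -0.0057  0.3863] [ 0.0011 -0.0016  0.4993]
```

Call:
jog_arm:
  deltas: [0.13,-0.005,0.14,0,0,0.5,50,0.13,-0.005,0.14,0,0,0.5,50,0.13,-0.005,0.14,0,0,0.5,50,0.13,-0.005,0.14,0,0,0.5,50,0.13,-0.005,0.14,0,0,0.5,50,0.13,-0.005,0.14,0,0,0.5,50,0.13,-0.005,0.14,0,0,0.5,50,0.13,-0.005,0.14,0,0,0.5,50,0.13,-0.005,0.14,0,0,0.5,50,0.13,-0.005,0.14,0,0,0.5,50]

```text
time_s: 11.5
position: [0.5252, 0.0597, 0.1979]
ee_rot: [0.001, 1.0, 0.002, -0.001]
wrist_force: [-0.7, 0.1, -0.4]
finger_gap: 0.586
grip_force: 0.0
```

Run:
```python
from h import *
print(observe()["joint_positions"],pose()[0])
go([.5277,.064,.078],-3)
```

```text
[-0.6881  0.2944  0.6071  1.9446 -0.2008  0.964  -1.552 ] [0.5252 0.0597 0.1979]
d [ 0.0055 -0.009   0.2398] [0.0006 0.0004 0.0181]
```

Call:
jog_arm:
  deltas: [0.005,-0.009,0.04,0,0,0.018,50,0.005,-0.009,0.1,0,0,0.018,50,0.005,-0.009,0.17,0,0,0.018,50,0.005,-0.009,0.22,0,0,0.018,50,0.005,-0.009,0.24,0,0,0.018,50,0.005,-0.009,0.24,0,0,0.018,5,0.005,-0.009,0.24,0,0,0.018,5,0.005,-0.009,0.24,0,0,0.018,5,0.005,-0.009,0.24,0,0,0.018,5]

```text
time_s: 12.4
position: [0.5288, 0.0662, 0.0801]
ee_rot: [-0.0, 1.0, -0.022, 0.001]
wrist_force: [1.1, -2.9, 1.1]
finger_gap: 0.177
grip_force: 58.8
```

Gripped. Twist anticlockwise 0.66 rad.

Call:
jog_arm:
  deltas: [0,0,0,0,0,-0.02,5,0,0,0,0,0,-0.05,5,0,0,0,0,0,-0.08,5,0,0,0,0,0,-0.11,5,0,0,0,0,0,-0.14,5,0,0,0,0,0,-0.17,5,0,0,0,0,0,-0.2,5,0,0,0,0,0,-0.215,5,0,0,0,0,0,-0.215,5,0,0,0,0,0,-0.215,5]

```text
time_s: 13.4
position: [0.5287, 0.0673, 0.08]
ee_rot: [-0.0, 0.95, 0.311, 0.001]
wrist_force: [-0.9, -0.7, 6.0]
finger_gap: 0.175
grip_force: 59.3
```

Call:
jog_arm:
  deltas: [0,0,-0.02,0,0,0,5,0,0,-0.05,0,0,0,5,0,0,-0.1,0,0,0,5,0,0,-0.15,0,0,0,5,0,0,-0.2,0,0,0,5,0,0,-0.2,0,0,0,5]

```text
time_s: 14.0
position: [0.5301, 0.0671, 0.1823]
ee_rot: [0.0, 0.95, 0.311, 0.004]
wrist_force: [0.4, -1.3, -1.7]
finger_gap: 0.175
grip_force: 58.6
```

Run:
```python
from h import *
print(observe()["wrist_torque"],pose()[0])
im,M,K=shot("wrist","w3")
go([.5245,-.2395,.18],32)
```

```text
[ 0.0307 -0.0415 -0.0099] [0.5301 0.0671 0.1823]
d [-0.3695  0.4895 -0.    ] [ 0.0003 -0.0011  0.0236]
```

View pics/w3.png

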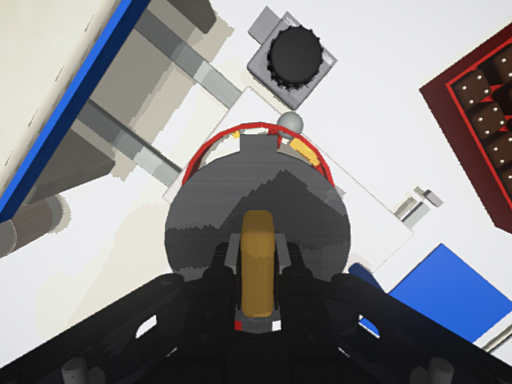

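Call:
jog_arm:
  deltas: [-0.04,0.05,0,0,0,0,5,-0.08,0.1,0,0,0,0,5,-0.12,0.16,0,0,0,0,5,-0.16,0.215,0,0,0,0,5,-0.2,0.27,0,0,0,0,5,-0.245,0.325,0,0,0,0,5,-0.29,0.38,0,0,0,0,5,-0.33,0.435,0,0,0,0,5,-0.37,0.49,0,0,0,0,5,-0.37,0.49,0,0,0,0,5]

```text
time_s: 15.05
position: [0.5214, -0.2459, 0.1777]
ee_rot: [0.001, 0.952, 0.307, -0.002]
wrist_force: [-1.3, -0.1, -2.3]
finger_gap: 0.18
grip_force: 63.9
```

Run:
```python
from h import *
print(observe()["finger_gap"],pose()[0])
go([.5245,-.2395,.018],36)
im,M,K=shot("wrist","w4")
```

```text
0.17979575503484346 [ 0.5214 -0.2459  0.1777]
d [ 0.0138 -0.0072  0.3193] [ 0.0004  0.0013 -0.0013]
```

Call:
jog_arm:
  deltas: [0.014,-0.007,0.08,0,0,0,5,0.014,-0.007,0.16,0,0,0,5,0.014,-0.007,0.23,0,0,0,5,0.014,-0.007,0.28,0,0,0,5,0.014,-0.007,0.3,0,0,0,5,0.014,-0.007,0.31,0,0,0,5,0.014,-0.007,0.315,0,0,0,5]

```text
time_s: 15.8
position: [0.5278, -0.2328, 0.0216]
ee_rot: [0.0, 0.95, 0.312, 0.0]
wrist_force: [0.7, -0.4, -2.5]
finger_gap: 0.176
grip_force: 63.9
```

Call:
jog_arm:
  deltas: [0,0,0.004,0,0,0,5,0,0,0.006,0,0,0,5,0,0,0.006,0,0,0,5]

```text
time_s: 16.1
position: [0.5278, -0.2332, 0.0191]
ee_rot: [0.0, 0.95, 0.311, 0.001]
wrist_force: [-0.5, -0.5, -2.5]
finger_gap: 0.171
grip_force: 63.9
```

Call:
jog_arm:
  deltas: [0,0,0.003,0,0,0,5,0,0,0.005,0,0,0,5,0,0,0.005,0,0,0,5]

```text
time_s: 16.4
position: [0.5279, -0.2333, 0.0181]
ee_rot: [-0.0, 0.95, 0.311, 0.001]
wrist_force: [-4.6, 2.6, 13.3]
finger_gap: 0.173
grip_force: 66.1
```

Call:
jog_arm:
  deltas: [0,0,-0.003,0,0,0,50,0,0,-0.003,0,0,0,50,0,0,-0.003,0,0,0,50,0,0,-0.06,0,0,0,50,0,0,-0.14,0,0,0,50,0,0,-0.24,0,0,0,80,0,0,-0.34,0,0,0,85,0,0,-0.44,0,0,0,85]

```text
time_s: 17.2
position: [0.5269, -0.233, 0.2377]
ee_rot: [-0.0, 0.95, 0.311, -0.0]
wrist_force: [1.3, 0.3, -0.9]
finger_gap: 0.997
grip_force: 0.0
```

Run:
```python
from h import *
go([.49,-.43,.27],53)
```

```text
d [-0.2925  0.274  -0.0647] [-0.0001  0.0001 -0.093 ]
```

Call:
jog_arm:
  deltas: [-0.29,0.274,-0.065,0,0,-0.09,85,-0.29,0.274,-0.065,0,0,-0.09,85,-0.29,0.274,-0.065,0,0,-0.09,85,-0.29,0.274,-0.065,0,0,-0.09,85,-0.29,0.274,-0.065,0,0,-0.09,85,-0.29,0.274,-0.065,0,0,-0.09,85]

```text
time_s: 17.8
position: [0.4902, -0.4313, 0.2681]
ee_rot: [0.0, 0.898, 0.44, -0.0]
wrist_force: [-0.5, 1.0, -0.4]
finger_gap: 0.993
grip_force: 0.0
```

```bash
cat > tr.py <<'E'
from h import *
import sys
im,M,K=shot("wrist",sys.argv[1])
g=cv2.cvtColor(im,cv2.COLOR_BGR2GRAY)
m=cv2.morphologyEx((g<80).astype(np.uint8),cv2.MORPH_CLOSE,np.ones((3,3)))
for c,s,l in blobs(m,80):
    if s[4]>2000: continue
    q=np.argwhere(l)[:,::-1]
    for z in (.019,.03): print(c.round(),s,z,cv2.minAreaRect(np.float32(ray(q,z,M,K)[:,:2]*1000)))
t=cv2.imwrite("pics/%s_t.png"%sys.argv[1],get_image("top"))
E
python3 tr.py w5
```

```text
[270.  88.] [259  76  23  25 360] 0.019 ((568.786865234375, -359.0545349121094), (24.406509399414062, 24.26972770690918), 85.88567352294922)
[270.  88.] [259  76  23  25 360] 0.03 ((567.8027954101562, -359.5123291015625), (23.72040367126465, 23.587482452392578), 85.88568878173828)
[225. 117.] [214 106  23  22 341] 0.019 ((498.94390869140625, -350.7574462890625), (24.377243041992188, 25.688156127929688), 22.050861358642578)
[225. 117.] [214 106  23  22 341] 0.03 ((499.92333984375, -351.4485778808594), (23.69196319580078, 24.966026306152344), 22.050823211669922)
[254. 163.] [244 152  21  22 304] 0.019 ((492.19110107421875, -422.9684753417969), (25.17082405090332, 24.899330139160156), 25.2724552154541)
[254. 163.] [244 152  21  22 304] 0.03 ((493.36041259765625, -421.6296081542969), (24.4632625579834, 24.1993408203125), 25.27225685119629)
[268. 173.] [246 156  48  33  82] 0.019 ((500.51226806640625, -445.8243408203125), (2.961888551712036, 80.08185577392578), 86.89977264404297)
[268. 173.] [246 156  48  33  82] 0.03 ((501.447509765625, -443.8429260253906), (2.878628730773926, 77.83059692382812), 86.8997802734375)
```

View pics/w5.png

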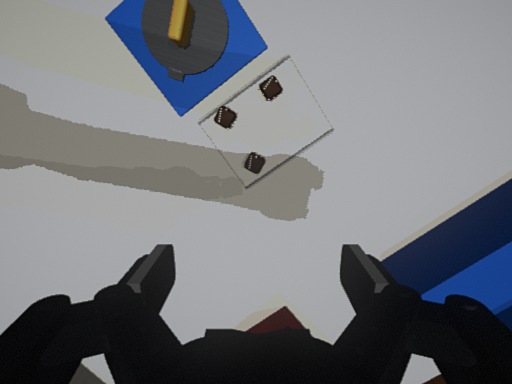

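Run:
```python
from h import *
go([.568,-.3595,.06],86); go([.568,-.3595,.009],86)
```

```text
d [0.2002 0.0381 0.4154] [-0.0004 -0.0005 -0.1858]
d [0.2001 0.0382 0.5174] [-0.0004 -0.0005 -0.1858]
```

Call:
jog_arm:
  deltas: [0.1,0.02,0.1,0,0,-0.186,60,0.2,0.038,0.2,0,0,-0.186,50,0.2,0.038,0.3,0,0,-0.186,50,0.2,0.038,0.4,0,0,-0.186,50,0.2,0.038,0.45,0,0,-0.186,50,0.2,0.038,0.5,0,0,-0.186,50,0.2,0.038,0.517,0,0,-0.186,50,0.2,0.038,0.517,0,0,-0.186,10,0.2,0.038,0.517,0,0,-0.186,10,0.2,0.038,0.517,0,0,-0.186,10]

```text
time_s: 18.9
position: [0.5688, -0.3622, 0.012]
ee_rot: [0.002, 0.732, 0.682, 0.001]
wrist_force: [-0.8, -0.4, -0.0]
finger_gap: 0.265
grip_force: 60.6
```

Call:
jog_arm:
  deltas: [0,0,0,0,0,0,10,0,0,0,0,0,0,10,0,0,-0.05,0,0,0,10,0,0,-0.15,0,0,0,10,0,0,-0.25,0,0,0,10,0,0,-0.32,0,0,0,10,0,0,-0.32,0,0,0,10]

```text
time_s: 19.6
position: [0.5702, -0.3642, 0.1768]
ee_rot: [0.006, 0.732, 0.681, 0.002]
wrist_force: [-0.4, -1.0, -0.0]
finger_gap: 0.27
grip_force: 60.8
```

Run:
```python
from h import *
y=np.radians(-3.67); c=np.array([.5277,.065])
for o in (.036,-.036,0):
    p=c+o*np.array([-np.sin(y),np.cos(y)]); print(p)
go([.530,.101,.165],86.3)
```

```text
[0.53   0.1009]
[0.5254 0.0291]
[0.5277 0.065 ]
d [ 0.9225 -0.1467  0.0172] [ 0.0035  0.0017 -0.0021]
```

Call:
jog_arm:
  deltas: [0.1,-0.015,0,0,0,0,10,0.2,-0.03,0,0,0,0,10,0.3,-0.045,0,0,0,0,10,0.4,-0.06,0,0,0,0,10,0.5,-0.08,0,0,0,0,10,0.6,-0.095,0,0,0,0,10,0.7,-0.11,0,0,0,0,10,0.8,-0.127,0,0,0,0,10,0.9,-0.143,0,0,0,0,10,0.922,-0.146,0.017,0,0,0,10]

```text
time_s: 20.6
position: [0.5264, 0.1099, 0.1615]
ee_rot: [-0.001, 0.729, 0.685, 0.001]
wrist_force: [-0.7, -0.3, 0.2]
finger_gap: 0.264
grip_force: 60.7
```

Run:
```python
from h import *
print(observe()["finger_gap"]);go([.530,.101,.040],86.3)
```

```text
0.2639744762108228
d [-0.0181  0.0082  0.243 ] [ 0.0002 -0.0011  0.0007]
```

Call:
jog_arm:
  deltas: [-0.012,0.005,0,0,0,0,10,-0.012,0.005,0,0,0,0,10,-0.012,0.005,0.06,0,0,0,10,-0.012,0.005,0.12,0,0,0,10,-0.012,0.005,0.17,0,0,0,10,-0.012,0.005,0.21,0,0,0,10,-0.012,0.005,0.23,0,0,0,10,-0.012,0.005,0.235,0,0,0,10]

```text
time_s: 21.4
position: [0.529, 0.0953, 0.043]
ee_rot: [-0.0, 0.733, 0.681, -0.001]
wrist_force: [-0.2, 0.4, 0.1]
finger_gap: 0.266
grip_force: 60.7
```

Call:
jog_arm:
  deltas: [0.012,0,0,0,0,0,10,0.012,0,0.006,0,0,0,10,0.012,0,0.008,0,0,0,10,0.012,0,0.008,0,0,0,40,0.012,0,0.008,0,0,0,42,0.012,0,0.008,0,0,0,42,0.012,0,-0.05,0,0,0,42,0.012,0,-0.14,0,0,0,42,0.012,0,-0.24,0,0,0,42]

```text
time_s: 22.3
position: [0.5286, 0.1029, 0.1644]
ee_rot: [-0.001, 0.732, 0.682, -0.001]
wrist_force: [2.1, 0.5, 0.8]
finger_gap: 0.491
grip_force: 0.0
```

Run:
```python
from h import *
go([.49,-.43,.25],53)
```

```text
d [-1.0687 -0.0021 -0.1698] [-0.0008  0.0006  0.183 ]
```

Call:
jog_arm:
  deltas: [-1,0,-0.17,0,0,0.183,50,-1,0,-0.17,0,0,0.183,50,-1,0,-0.17,0,0,0.183,50,-1,0,-0.17,0,0,0.183,50,-1,0,-0.17,0,0,0.183,50,-1,0,-0.17,0,0,0.183,50,-1,0,-0.17,0,0,0.183,50,-1,0,-0.17,0,0,0.183,50,-1,0,-0.17,0,0,0.183,50,-1,0,-0.17,0,0,0.183,50]

```text
time_s: 23.3
position: [0.4944, -0.3903, 0.2482]
ee_rot: [-0.0, 0.895, 0.446, 0.0]
wrist_force: [1.1, -0.5, 0.1]
finger_gap: 0.581
grip_force: 0.0
```

Call:
jog_arm:
  deltas: [-0.05,0.02,0,0,0,0,50,-0.05,0.02,0,0,0,0,50,-0.05,0.02,0,0,0,0,50,-0.05,0.02,0,0,0,0,50]

```text
time_s: 23.7
position: [0.4886, -0.4128, 0.2473]
ee_rot: [-0.001, 0.894, 0.447, 0.0]
wrist_force: [0.4, 0.4, -0.9]
finger_gap: 0.582
grip_force: 0.0
```

```bash
python3 tr.py w6;  python3 - <<'E'
from h import *
go([.5,-.3515,.15],22);go([.5,-.3515,.009],22)
E
```

```text
[234. 128.] [223 116  23  24 358] 0.019 ((498.8833312988281, -350.6934814453125), (24.226032257080078, 25.359031677246094), 23.506855010986328)
[234. 128.] [223 116  23  24 358] 0.03 ((499.8427429199219, -350.8641662597656), (23.50715446472168, 24.60649299621582), 23.506919860839844)
[263. 176.] [253 164  22  24 339] 0.019 ((492.0044860839844, -422.9581298828125), (25.678653717041016, 25.386634826660156), 23.290767669677734)
[263. 176.] [253 164  22  24 339] 0.03 ((493.1679992675781, -420.9842834472656), (24.916622161865234, 24.633291244506836), 23.29083824157715)
[281. 183.] [254 165  57  37  89] 0.019 ((505.42816162109375, -445.32611083984375), (2.2616631984710693, 89.54347229003906), 86.68350982666016)
[281. 183.] [254 165  57  37  89] 0.03 ((506.1933898925781, -442.68853759765625), (2.194537878036499, 86.88629150390625), 86.68355560302734)
d [ 0.1111 -0.0552  0.1952] [-0.0003 -0.0003  0.1732]
d [ 0.1108 -0.0551  0.4772] [-0.0003 -0.0003  0.1732]
```

Call:
jog_arm:
  deltas: [0.06,-0.03,0.1,0,0,0.173,50,0.11,-0.055,0.2,0,0,0.173,50,0.11,-0.055,0.28,0,0,0.173,50,0.11,-0.055,0.36,0,0,0.173,50,0.11,-0.055,0.43,0,0,0.173,50,0.11,-0.055,0.465,0,0,0.173,50,0.11,-0.055,0.477,0,0,0.173,50,0.11,-0.055,0.477,0,0,0.173,10,0.11,-0.055,0.477,0,0,0.173,10,0.11,-0.055,0.477,0,0,0.173,10]

```text
time_s: 24.8
position: [0.5001, -0.355, 0.0112]
ee_rot: [0.001, 0.982, 0.19, 0.001]
wrist_force: [0.7, 0.2, -0.3]
finger_gap: 0.269
grip_force: 59.9
```

Call:
jog_arm:
  deltas: [0,0,0,0,0,0,10,0,0,0,0,0,0,10,0,0,-0.05,0,0,0,10,0,0,-0.15,0,0,0,10,0,0,-0.25,0,0,0,10,0,0,-0.31,0,0,0,10,0,0,-0.31,0,0,0,10]

```text
time_s: 25.5
position: [0.5012, -0.3563, 0.1699]
ee_rot: [0.003, 0.982, 0.19, 0.004]
wrist_force: [-0.0, 0.1, -0.6]
finger_gap: 0.265
grip_force: 60.2
```

Run:
```python
from h import *
go([.5254,.029,.165],86.3)
```

```text
d [ 0.3316 -0.6974  0.0064] [ 0.0035 -0.0005 -0.358 ]
```

Call:
jog_arm:
  deltas: [0.033,-0.07,0,0,0,-0.04,10,0.066,-0.14,0,0,0,-0.08,10,0.1,-0.21,0,0,0,-0.12,10,0.133,-0.28,0,0,0,-0.16,10,0.167,-0.35,0,0,0,-0.2,10,0.2,-0.42,0,0,0,-0.24,10,0.24,-0.5,0,0,0,-0.28,10,0.27,-0.57,0,0,0,-0.32,10,0.3,-0.64,0,0,0,-0.358,10,0.332,-0.697,0,0,0,-0.358,10]

```text
time_s: 26.5
position: [0.522, 0.0336, 0.1637]
ee_rot: [-0.001, 0.728, 0.685, -0.0]
wrist_force: [0.3, -0.2, 0.3]
finger_gap: 0.263
grip_force: 60.1
```

Call:
jog_arm:
  deltas: [0,0,0,0,0,0,10,0,0,0,0,0,0,10]

```text
time_s: 26.7
position: [0.5226, 0.0317, 0.1637]
ee_rot: [-0.0, 0.729, 0.685, -0.001]
wrist_force: [-0.3, -0.2, -0.8]
finger_gap: 0.265
grip_force: 60.1
```

Run:
```python
from h import *
print(observe()["finger_gap"]);go([.5254,.029,.042],86.3)
```

```text
0.2652277151039095
d [-0.0051  0.0061  0.2434] [-0.0004  0.0001  0.0006]
```

Call:
jog_arm:
  deltas: [-0.004,0.006,0.05,0,0,0,10,-0.004,0.006,0.11,0,0,0,10,-0.004,0.006,0.17,0,0,0,10,-0.004,0.006,0.21,0,0,0,10,-0.004,0.006,0.235,0,0,0,10,-0.004,0.006,0.245,0,0,0,10,-0.004,0.006,0.248,0,0,0,10]

```text
time_s: 27.4
position: [0.5262, 0.0283, 0.0402]
ee_rot: [0.0, 0.73, 0.684, -0.0]
wrist_force: [0.1, 0.5, 0.1]
finger_gap: 0.265
grip_force: 60.1
```

Call:
jog_arm:
  deltas: [0,0,0.003,0,0,0,10,0,0,0.003,0,0,0,42,0,0,0.003,0,0,0,42,0,0,0.003,0,0,0,42,0,0,-0.06,0,0,0,42,0,0,-0.15,0,0,0,42,0,0,-0.25,0,0,0,42,0,0,-0.27,0,0,0,50]

```text
time_s: 28.2
position: [0.5296, 0.0291, 0.181]
ee_rot: [0.003, 0.73, 0.684, 0.005]
wrist_force: [-0.2, 0.5, 0.3]
finger_gap: 0.581
grip_force: 0.0
```

Call:
jog_arm:
  deltas: [-0.9,0,-0.17,0,0,0.183,50,-0.9,0,-0.17,0,0,0.183,50,-0.9,0,-0.17,0,0,0.183,50,-0.9,0,-0.17,0,0,0.183,50,-0.9,0,-0.17,0,0,0.183,50,-0.9,0,-0.17,0,0,0.183,50,-0.9,0,-0.17,0,0,0.183,50,-0.9,0,-0.17,0,0,0.183,50,-0.9,0,-0.17,0,0,0.183,50,-0.9,0,-0.17,0,0,0.183,50]

```text
time_s: 29.2
position: [0.4939, -0.4274, 0.2614]
ee_rot: [0.003, 0.895, 0.445, -0.001]
wrist_force: [-0.4, -0.3, -0.5]
finger_gap: 0.584
grip_force: 0.0
```

```bash
python3 tr.py w7;  python3 - <<'E'
from h import *
go([.4932,-.4215,.15],24);go([.4932,-.4215,.009],24)
E
```

```text
[253. 167.] [243 156  21  22 317] 0.019 ((491.9189147949219, -422.6473083496094), (25.581218719482422, 25.204383850097656), 23.72818374633789)
[253. 167.] [243 156  21  22 317] 0.03 ((493.2059326171875, -421.1458740234375), (24.848894119262695, 24.482837677001953), 23.72808265686035)
d [-0.002  -0.005   0.2201] [0.0001 0.0003 0.1619]
d [-0.0018 -0.005   0.5021] [0.0001 0.0003 0.1619]
```

Call:
jog_arm:
  deltas: [-0.002,-0.005,0.1,0,0,0.162,50,-0.002,-0.005,0.2,0,0,0.162,50,-0.002,-0.005,0.29,0,0,0.162,50,-0.002,-0.005,0.38,0,0,0.162,50,-0.002,-0.005,0.45,0,0,0.162,50,-0.002,-0.005,0.49,0,0,0.162,50,-0.002,-0.005,0.502,0,0,0.162,50,-0.002,-0.005,0.502,0,0,0.162,10,-0.002,-0.005,0.502,0,0,0.162,10,-0.002,-0.005,0.502,0,0,0.162,10]

```text
time_s: 30.3
position: [0.4956, -0.4197, 0.0109]
ee_rot: [0.001, 0.978, 0.21, 0.001]
wrist_force: [0.9, 0.1, -0.3]
finger_gap: 0.269
grip_force: 60.2
```

Call:
jog_arm:
  deltas: [0,0,0,0,0,0,10,0,0,0,0,0,0,10,0,0,-0.05,0,0,0,10,0,0,-0.15,0,0,0,10,0,0,-0.25,0,0,0,10,0,0,-0.31,0,0,0,10,0,0,-0.31,0,0,0,10]

```text
time_s: 31.0
position: [0.4963, -0.422, 0.1698]
ee_rot: [0.004, 0.978, 0.209, 0.003]
wrist_force: [0.3, -0.8, 0.1]
finger_gap: 0.266
grip_force: 60.4
```

Run:
```python
from h import *
go([.5277,.065,.165],86.3)
```

```text
d [ 0.4563 -0.8629  0.0044] [ 0.0034  0.0001 -0.3451]
```

Call:
jog_arm:
  deltas: [0.045,-0.085,0,0,0,-0.04,10,0.09,-0.17,0,0,0,-0.08,10,0.135,-0.255,0,0,0,-0.12,10,0.18,-0.34,0,0,0,-0.16,10,0.225,-0.425,0,0,0,-0.2,10,0.27,-0.51,0,0,0,-0.24,10,0.315,-0.6,0,0,0,-0.28,10,0.36,-0.68,0,0,0,-0.32,10,0.41,-0.775,0,0,0,-0.345,10,0.456,-0.863,0,0,0,-0.345,10]

```text
time_s: 32.0
position: [0.5245, 0.0661, 0.1637]
ee_rot: [-0.0, 0.729, 0.684, -0.0]
wrist_force: [0.0, -0.2, -0.1]
finger_gap: 0.263
grip_force: 60.3
```

Call:
jog_arm:
  deltas: [0,0,0,0,0,0,10,0,0,0,0,0,0,10,0,0,0,0,0,0,10]

```text
time_s: 32.3
position: [0.5249, 0.0628, 0.1638]
ee_rot: [-0.0, 0.73, 0.683, -0.001]
wrist_force: [0.2, -0.9, -0.2]
finger_gap: 0.265
grip_force: 60.3
```

Run:
```python
from h import *
print(observe()["finger_gap"]);go([.5277,.065,.042],86.3)
```

```text
0.26492692099771814
d [0.005  0.0056 0.2435] [-0.0003  0.0003 -0.0006]
```

Call:
jog_arm:
  deltas: [0.006,0.005,0.05,0,0,0,10,0.006,0.005,0.1,0,0,0,10,0.006,0.005,0.15,0,0,0,10,0.006,0.005,0.18,0,0,0,10,0.006,0.005,0.2,0,0,0,10,0.006,0.005,0.22,0,0,0,10,0.006,0.005,0.235,0,0,0,10,0.006,0.005,0.245,0,0,0,10]

```text
time_s: 33.1
position: [0.5281, 0.0669, 0.0415]
ee_rot: [0.0, 0.73, 0.684, 0.0]
wrist_force: [-0.0, -0.1, -0.1]
finger_gap: 0.268
grip_force: 60.3
```

Release, rise, then back off to view the tin.

Call:
jog_arm:
  deltas: [0,0,0.003,0,0,0,10,0,0,0.003,0,0,0,42,0,0,0.003,0,0,0,42,0,0,0.003,0,0,0,42,0,0,-0.06,0,0,0,42,0,0,-0.15,0,0,0,42,0,0,-0.25,0,0,0,50,-0.08,0,-0.35,0,0,0,50,-0.14,0,-0.45,0,0,0,50,-0.14,0,-0.45,0,0,0,50]

```text
time_s: 34.1
position: [0.5249, -0.0058, 0.2715]
ee_rot: [0.002, 0.731, 0.683, 0.003]
wrist_force: [1.0, 0.7, -0.8]
finger_gap: 0.584
grip_force: 0.0
```

Run:
```python
from h import *
im,M,K=shot("wrist","w8")
im=get_image("top");cv2.imwrite("pics/t8.png",im)
```

```text
(no output)
```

View pics/w8.png

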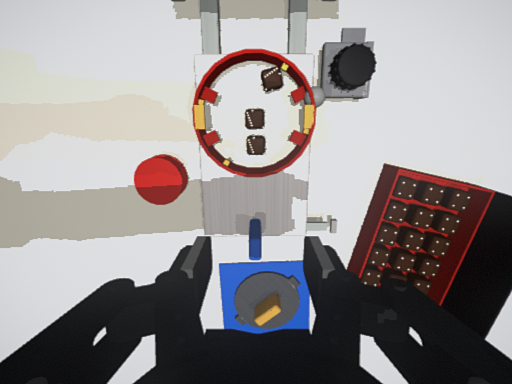

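View pics/t8.png

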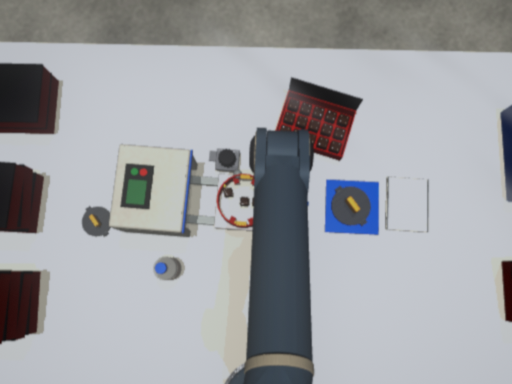

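Run:
```python
from h import *
im=cv2.imread("pics/w8.png"); d=np.load("pics/w8.npz"); M,K=d["M"],d["K"]
g=cv2.cvtColor(im,cv2.COLOR_BGR2GRAY)
c0=np.array([.5277,.0655])
for c,s,l in blobs(cv2.morphologyEx((g<75).astype(np.uint8),cv2.MORPH_CLOSE,np.ones((3,3))),100):
    if s[4]<900:
        a=cv2.minAreaRect(np.float32(ray(np.argwhere(l)[:,::-1],.052,M,K)[:,:2]*1000)); print(c,s[4],a,np.linalg.norm(np.array(a[0])/1000-c0))
go([.5175,-.090,.072],86.3)
```

```text
[254.8405 118.5947] 301 ((527.8342895507812, 61.4349250793457), (22.625316619873047, 22.232995986938477), 86.10150909423828) 0.0040672924401844515
[209.1742 146.8523] 264 ((469.0172424316406, 30.575504302978516), (13.52126407623291, 52.680171966552734), 28.847911834716797) 0.06828899205229279
[267.6634 164.0537] 615 ((545.3907470703125, 8.419605255126953), (109.45984649658203, 33.854576110839844), 15.95958423614502) 0.05975896582217856
[255.7384 144.5993] 302 ((527.3604736328125, 29.028018951416016), (22.560842514038086, 21.69322967529297), 86.05306243896484) 0.03647356138029689
[164.5218 186.7509] 847 ((404.0621643066406, -10.25808334350586), (68.09880065917969, 52.13261032104492), 52.366722106933594) 0.14500207449143512
[254.8244 237.8634] 410 ((516.8668823242188, -99.23560333251953), (57.69294357299805, 15.584138870239258), 86.247802734375) 0.16509141541554043
[267.2028 276.6643] 143 ((527.7562255859375, -165.9004364013672), (96.30982971191406, 30.044343948364258), 6.925406455993652) 0.23140044323220232
[264.7177 303.6794] 209 ((525.3023071289062, -207.59103393554688), (48.479801177978516, 25.75909423828125), 24.280410766601562) 0.27310155940069275
d [-0.171  -0.0068  0.3968] [ 0.0025 -0.0005 -0.0013]
```

Run:
```python
from h import *
im=cv2.imread("pics/w8.png"); d=np.load("pics/w8.npz"); M,K=d["M"],d["K"]
for p in ((272,79),): print(ray(p,.05,M,K)[0][:2]-[.5277,.0655])
cv2.imwrite("pics/w8c.png",cv2.resize(im[40:185,185:325],None,fx=4,fy=4,interpolation=cv2.INTER_CUBIC))
```

```text
[0.0249 0.04  ]
```

View pics/w8c.png

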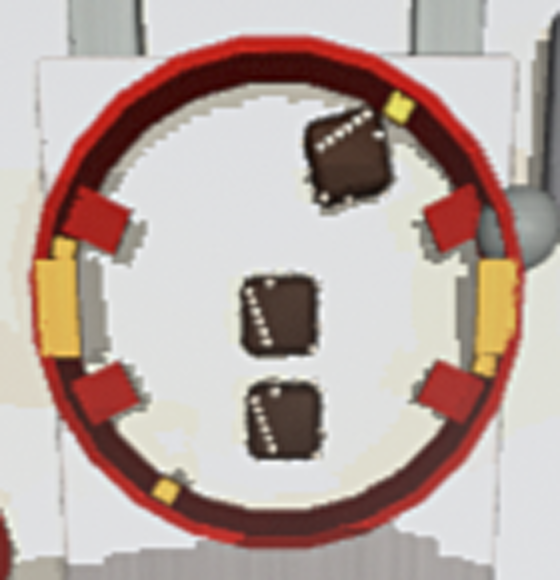

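Call:
jog_arm:
  deltas: [-0.08,-0.004,0,0,0,0,50,-0.17,-0.007,0,0,0,0,50,-0.17,-0.007,0.1,0,0,0,50,-0.17,-0.007,0.2,0,0,0,50,-0.17,-0.007,0.3,0,0,0,50,-0.17,-0.007,0.37,0,0,0,50,-0.17,-0.007,0.395,0,0,0,50,-0.17,-0.007,0.395,0,0,0,5,-0.17,-0.007,0.395,0,0,0,5,-0.17,-0.007,0.395,0,0,0,5]

```text
time_s: 35.2
position: [0.5177, -0.0873, 0.071]
ee_rot: [0.003, 0.729, 0.684, 0.002]
wrist_force: [6.4, -0.1, -9.2]
finger_gap: 0.182
grip_force: 60.6
```

Call:
jog_arm:
  deltas: [0,0,0,0,0,0,5,0,0,0,0,0,0,5]

```text
time_s: 35.4
position: [0.5176, -0.0873, 0.071]
ee_rot: [0.003, 0.729, 0.684, 0.002]
wrist_force: [7.3, -1.4, -9.7]
finger_gap: 0.18
grip_force: 60.6
```

Call:
jog_arm:
  deltas: [0.015,0,0,0,0,0,5,0.04,0,0,0,0,0,5,0.07,0,0,0,0,0,5,0.1,0,0,0,0,0,5,0.13,0,0,0,0,0,5,0.16,0,0,0,0,0,5,0.19,0,0,0,0,0,5,0.22,0,0,0,0,0,5,0.25,0,0,0,0,0,5,0.28,0,0,0,0,0,5]

```text
time_s: 36.4
position: [0.5265, 0.0514, 0.071]
ee_rot: [0.003, 0.73, 0.684, 0.002]
wrist_force: [7.2, -4.6, -10.1]
finger_gap: 0.183
grip_force: 60.8
```

Call:
jog_arm:
  deltas: [0.025,0,0,0,0,0,5,0.05,0,0,0,0,0,5,0.07,0,0,0,0,0,5,0.09,0,0,0,0,0,5,0.11,0,0,0,0,0,5,0.125,0,0,0,0,0,5,0.135,0,0,0,0,0,5,0.14,0,0,0,0,0,5]

```text
time_s: 37.2
position: [0.531, 0.1217, 0.071]
ee_rot: [0.003, 0.73, 0.684, 0.002]
wrist_force: [6.5, -3.7, -8.8]
finger_gap: 0.176
grip_force: 60.8
```

Call:
jog_arm:
  deltas: [0.004,0,0,0,0,0,5,0.008,0,0,0,0,0,5,0.012,0,0,0,0,0,5,0.012,0,0,0,0,0,5]

```text
time_s: 37.6
position: [0.531, 0.1223, 0.071]
ee_rot: [0.004, 0.731, 0.683, 0.0]
wrist_force: [5.4, -14.2, -5.8]
finger_gap: 0.18
grip_force: 61.3
```

Against the stop. Release and rise, then check.

Call:
jog_arm:
  deltas: [-0.004,0,0,0,0,0,5,-0.01,0,0,0,0,0,50,-0.01,0,0,0,0,0,50,-0.01,0,0,0,0,0,50,-0.01,0,-0.1,0,0,0,50,-0.01,0,-0.2,0,0,0,50,-0.06,0,-0.3,0,0,0,50,-0.12,0,-0.4,0,0,0,50,-0.15,0,-0.45,0,0,0,50,-0.15,0,-0.45,0,0,0,50]

```text
time_s: 38.6
position: [0.5265, 0.0502, 0.3007]
ee_rot: [0.003, 0.731, 0.682, 0.005]
wrist_force: [0.3, 0.8, 0.5]
finger_gap: 0.585
grip_force: 0.0
```

Run:
```python
from h import *
im,M,K=shot("wrist","w9"); h=cv2.cvtColor(im,cv2.COLOR_BGR2HSV)
blue=(abs(h[...,0].astype(int)-115)<14)&(h[...,1]>130)&(h[...,2]>40)
for c,s,l in blobs(blue,40): print(c,s,ray(c,.105,M,K)[0])
t=cv2.imread("pics/t8.png")
```

```text
[254.242   24.7373] [ 138   20  232   11 2231] [0.5377 0.2139 0.105 ]
[254.534  117.9218] [249 106  12  25 294] [0.5311 0.1188 0.105 ]
[262.8552 298.9395] [ 223  281   84   50 1803] [ 0.5252 -0.1242  0.105 ]
```

View pics/w9.png

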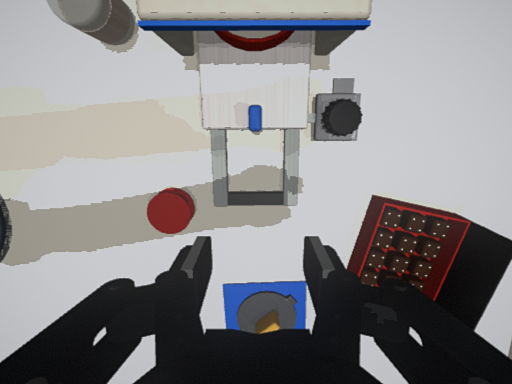

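```bash
python3 -c "
from workcell import *
print(hand_in())"
```

```text
the job is handed in; nothing more can be done
None
```

I handed the job in at about 39 s with no verdict shown: the last wrist picture shows the shuttle home (within about 1 mm of its start) and the lid on the mat, and the three truffles lay flat in one layer before the push, one of them about 47 mm off centre after shifting.

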